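# Unclamp the spice caddy and hold it up level

### The job

Turn the red clamp knob counter-clockwise, well away from the caddy, to free the spice caddy while it still sits on its dock. Then lift the caddy by its wooden handle about 12 cm up and finish while still holding it there, steady, so that the dock can be wiped. Keep it level all the way with the four jars standing in their wells, and leave the mug, the honey jar and the tin where they are.

Things in the scene. Friction and masses are not known exactly. Their poses are not given: they have to be found in the camera images.
- dock: Black docking plate fixed to the worktop, 124 (x) x 342 (y) x 10 mm. Origin on the worktop under the middle of the caddy's place; z up; the plate reaches from y = -215 to +127 mm. Clamp axis at y = -175 mm. Low grey lips (to 17 mm up), 2.5 mm off the caddy, locate it; the caddy lifts straight up. Wall units and a cooker hood hang 0.59 m above the worktop from x = 0.6 m on.
- clamp (a joint): Clamp angle, rad. At 0 its steel toe (14 mm wide, reaching 78 mm from the axis) points along the dock's +y, over the caddy's end flange, and holds it down; the angle grows counter-clockwise seen from above, to a stop at 1.5. Starts at 0 to 0.3; the toe is clear of the flange from about 0.7. Friction 0.06 N m; no spring, no thread: it stays where left.
- clamp_grip (a point): Grip point on the clamp's red bar knob, on the turning axis, 53 mm above the worktop. The bar is 14 mm thick and 46 mm long, from 33 mm (top of a black round skirt of 50 mm diameter) to 63 mm above the worktop. The bar's long side lies along the toe (this point's y axis); grip it across its 14 mm (x axis).
- caddy: Green tray, 104 (x) x 184 (y) x 31 mm, 0.3 kg, with upright middle handle and a flange 60 mm wide, 5 mm thick at each end out to y = +-108 mm. Origin: centre of its underside, z up; starts on the dock, origin 10 mm above the worktop, axes as the dock's. Four wells 46 x 48 mm at x = +-25, y = +-64 mm, floor 5 mm above the origin.
- caddy_grip (a point): Middle of the caddy's level wooden handle bar, 150 mm above the caddy's origin and over its centre. The bar is 14 mm thick (caddy x), 84 mm long (caddy y), 30 mm high, on two thin steel posts at y = +-30 mm. Axes as the caddy's; grip it across its 14 mm. Jar tops are 40 mm below this point.
- jar_a: A white spice jar with a dark blue label and a dark cap, 41 mm in diameter, 105 mm tall, 0.09 to 0.14 kg, standing loose in one of the caddy's wells. Origin at the centre of its underside, z up.
- jar_b: A white spice jar with a red-and-yellow label and a dark cap, 41 mm in diameter, 105 mm tall, 0.09 to 0.14 kg, standing loose in one of the caddy's wells. Origin at the centre of its underside, z up.
- jar_c: A white spice jar with a dark blue label and a dark cap, 41 mm in diameter, 105 mm tall, 0.09 to 0.14 kg, standing loose in one of the caddy's wells. Origin at the centre of its underside, z up.
- jar_d: A clear spice jar with dark contents, a black label and a dark cap, 41 mm in diameter, 105 mm tall, 0.09 to 0.14 kg, standing loose in one of the caddy's wells. Origin at the centre of its underside, z up.
- mug: White mug, 83 mm wide, 117 mm with its handle, 94 mm tall, standing to the left of the dock; a bystander. Origin at the centre of its underside, z up.
- honey: Glass jar with yellow-brown contents and red lid, 65 mm in diameter, 100 mm tall, to the right of the dock; a bystander. Origin at the centre of its underside, z up.
- tin: Red food tin, 75 mm in diameter, 58 mm tall, to the left of the dock; a bystander. Origin at the centre of its underside, z up.
Things that resemble listed ones, but are neither listed nor needed, are in the scene too. Leave any green look-alike of the jar_d alone. What is shaped like the jar_a but pink is not meant.

How it is judged:
By the outcome, as a careful person would: the job done as asked, in the order asked, and still so for the second after the job is handed in, while the arm keeps its last pose, push and grip.
It also fails if it takes over 48 s, if anything falls off the work surface, if the arm or the gripper's body presses on something with over 40 N, if the wrist force passes 120 N, or if a joint passes its speed limit or range.

### The arm

A 6-joint arm with a two-finger parallel gripper is mounted at the origin on a cart in front of the work surface, level with it; the furniture and walls round the work are solid. World frame = base frame: x ahead of the robot, y to its left, z up, the work surface at z = 0. Lengths are in m, angles in rad, forces in N, time in s.
With the tool pointing down it reaches from about 0.425 to 0.95 m from the base axis. Payload 14.7 kg.
Tool frame: the origin (TCP) lies midway between the tips of the shut fingers; the grasp point (between the pads) lies bot.grasp_offset behind it (bot.grasp_offset is the distance from the TCP to the grasp point, in m); y points along the fingers, x is the direction in which the jaws open and shut, and the axes are right-handed (so a half turn about y gives the same grasp; the last joint's range is limited). The gripper opens to 85 mm and grips with 20 to 120 N. Pads are 22 mm wide; open, the fingers measure 114 mm over their backs; the gripper's body (76 mm by 85 mm) begins 54 mm behind the grasp point. The pads swing forward as they close: fully open they stand 13 mm farther back than shut.
Start: joints at [1.227, 0.48, 1.596, -0, 1.065, -0.047], TCP at [0.19, 0.622, 0.231] pointing down, gripper open.
Joint ranges: [-2.75, 2.75], [-0.82, 2.05], [0.23, 2.67], [-1.56, 4.7], [0.09, 2.69], [-2.92, 2.92]. Speed limits (rad/s): [1.89, 1.89, 2.39, 3.01, 3.01, 3.01].

### API

Orientations are given as a 3x3 rotation matrix whose columns are the frame's x, y, z axes.
In Python, from workcell import bot, viewer gives the robot as it stands. The module is installed in compiled form; this text tells all that it offers.
- The arm moves only by the tool play_rows, never from a script. Its arguments are lists of equal length, an entry for each row: "xyz": the shift along the world's x, y, z in units of 50 mm (1.0 is 50 mm), a list of three; "roll": the turn about the world's z in units of 8 degrees (1.0 is 8 degrees). In form: {"xyz": [[dx, dy, dz], ...], "roll": [roll, ...]}. A call has 1 to 20 rows; each row is the pose to reach, as a shift and turn from the pose commanded when the call began; what a row does not reach only later rows make up. A row lasts 1/8 s, in which the tool goes at most 62.5 mm and 10.7 degrees, less where a joint would pass 70% of its speed; a pose out of reach is approached as far as the arm can. A call with a gripper value outside its range is refused whole. "jaw" is the closure, from 0 (fully open) to 1 (shut), set as the call begins (left out, the last holds). The fingers move at their own pace and stop on an object; "newtons" is the grip in N (left out, the last holds). Time passes only in rows, so rows that repeat a pose let the fingers close. It gives the time, the measured TCP pose, the force and the opening at its end, in the units of the state.
- bot.sense(): the state, without advancing time (a new reading comes with each control period).
- viewer.read_camera(name): name is "side" or "top"; returns the picture (384x512x3 uint8, red, green, blue); there is no depth.
- viewer.camera_info(name): a dict with "vfov" (degrees; the focal length in pixels is half the picture's height over the tangent of half this angle, whatever the lens; pixels are square), "cx", "cy" (the principal point, pixels), "dist_coeffs" ([k1, k2, p1, p2, k3] as OpenCV has them; the pictures are not rectified), "world_from_camera" (4x4, takes a point from camera to world coordinates). Camera axes: x right, y down, z forward; pixel columns grow to the right and rows downward; lengths in m; the calibration is good to about 2 mm. A picture is of the moment at which its call begins. camera_info takes no time and is no camera call.
- bot.job_done(): hands the job in, once; it reports no verdict.
The state is a dict: "time_s": time; "qpos": joint angles; "qvel": joint speeds; "joint_torque": joint torques, N m; "tool_pos": TCP position; "tcp_rot": TCP orientation; "wrist_force": force on the tool from outside, world axes, zero at the start; "moment": the same for the moment, N m; "gripper_width": finger opening in m.
Only numpy, scipy, OpenCV 4.12 (cv2) and the standard library are available. Lean on these libraries where they do the work, as an engineer would, in place of code of your own. Each camera call takes 0.05 s, during which the arm holds its last target.

## Working session

There is one attempt and no reset: what is moved stays moved. The work goes in short steps, Python scripts to look and compute and a tool call to move; the robot and the scene stay as the last step left them, time stands still between calls to the robot, and variables do not carry over. Pictures are saved under pics/ and viewed, and the job is handed in when it is done.

Besides the shell and the picture viewer there is one more tool, called after "Call:" as name([rows], argument=value, ...), one row to a line, values as JSON. play_rows: Moves the arm, as the interface text tells. Its arguments: {"type":"object","properties":{"xyz":{"type":"array"},"roll":{"type":"array"},"jaw":{"type":"number"},"newtons":{"type":"number"}},"required":["xyz","roll"]}

```bash
mkdir -p pics; cat > h.py <<'E'
import numpy as np, cv2
from workcell import bot, viewer
def cam(n):
    i=viewer.camera_info(n); f=192/np.tan(np.radians(i['vfov'])/2)
    K=np.array([[f,0,i['cx']],[0,f,i['cy']],[0,0,1.]]); return K,np.array(i['dist_coeffs'],float),np.array(i['world_from_camera'])
def ray(n,px):
    K,d,T=cam(n); p=cv2.undistortPoints(np.array(px,float).reshape(-1,1,2),K,d).reshape(-1,2)
    v=np.c_[p,np.ones(len(p))]@T[:3,:3].T
    return T[:3,3],v
def onz(n,px,z):
    o,v=ray(n,px); return o+v*((z-o[2])/v[:,2])[:,None]
def proj(n,P):
    K,d,T=cam(n); R=T[:3,:3].T; t=-R@T[:3,3]
    return cv2.projectPoints(np.array(P,float).reshape(-1,1,3),cv2.Rodrigues(R)[0],t,K,d)[0].reshape(-1,2)
def snap(n,tag):
    im=viewer.read_camera(n); cv2.imwrite(f'pics/{tag}_raw.png',im[:,:,::-1]); 
    cv2.imwrite(f'pics/{tag}.png',cv2.resize(im[:,:,::-1],(768,576),interpolation=cv2.INTER_CUBIC)); return im
E
python3 - <<'E'
from h import *
for n in('side','top'):
    snap(n,n+'0'); K,d,T=cam(n); print(n,K[0,0],K[:2,2],d,T.round(3).tolist())
s=bot.sense();print(s['time_s'],s['tool_pos'],np.round(s['tcp_rot'],3).tolist(),s['gripper_width'],bot.grasp_offset)
E
```

```text
side 353.91864673519626 [249.81824987 192.83320246] [-0.01400919  0.          0.          0.          0.        ] [[-1.0, -0.006, -0.006, 0.55], [-0.001, 0.785, -0.62, 0.705], [0.008, -0.62, -0.785, 0.884], [0.0, 0.0, 0.0, 1.0]]
top 386.3711470148259 [255.8230136  194.27583984] [0.00201151 0.         0.         0.         0.        ] [[-0.013, -0.993, 0.121, 0.397], [-1.0, 0.012, -0.006, 0.118], [0.005, -0.121, -0.993, 1.326], [0.0, 0.0, 0.0, 1.0]]
0.1 [0.18995117 0.62125491 0.23076843] [[0.292, -0.0, -0.956], [0.956, -0.001, 0.292], [-0.001, -1.0, 0.0]] 0.08531176967319697 0.0187
```

View pics/side0.png

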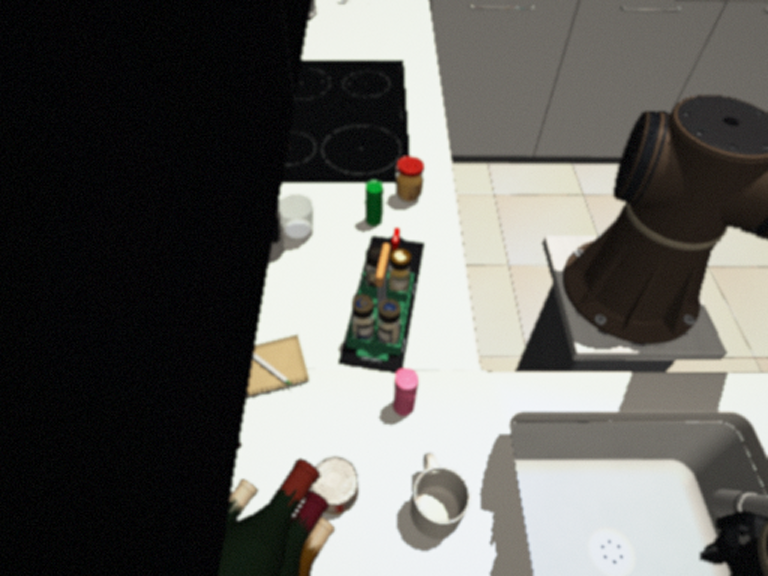

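View pics/top0.png

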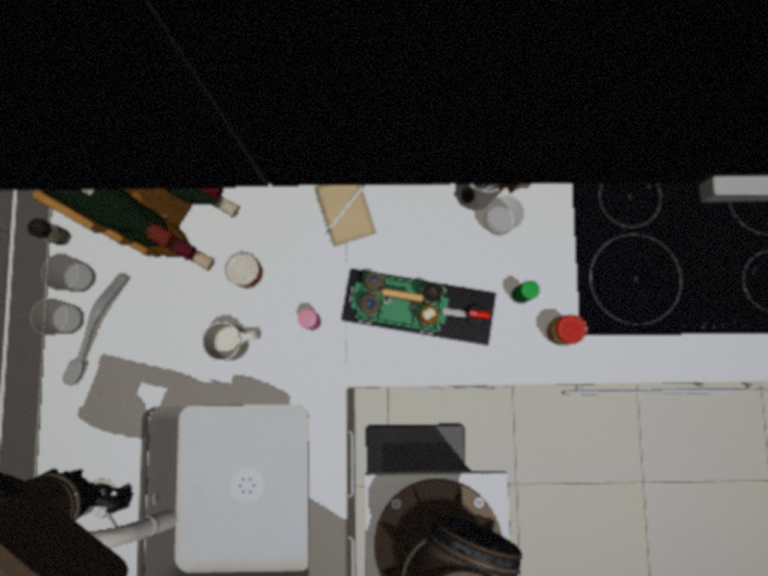

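The side view (768 px scale) shows the caddy at about (382,300) with the red knob beyond it at (396,238). The top view shows the dock at (343–496, 268–345), the orange handle at (403,296) and the red knob at (480,314). The mug is at (228,342), the tin at (243,268) and the honey at (568,330). The green and pink look-alikes are at (526,290) and (308,318). I'll enlarge the dock.

```bash
python3 - <<'E'
import cv2
a=cv2.imread('pics/top0_raw.png')[170:240,220:340]; cv2.imwrite('pics/topc.png',cv2.resize(a,None,fx=6.5,fy=6.5,interpolation=cv2.INTER_CUBIC))
a=cv2.imread('pics/side0_raw.png')[100:250,200:320]; cv2.imwrite('pics/sidec.png',cv2.resize(a,None,fx=4,fy=4,interpolation=cv2.INTER_CUBIC))
E
```

```text
(no output)
```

View pics/topc.png

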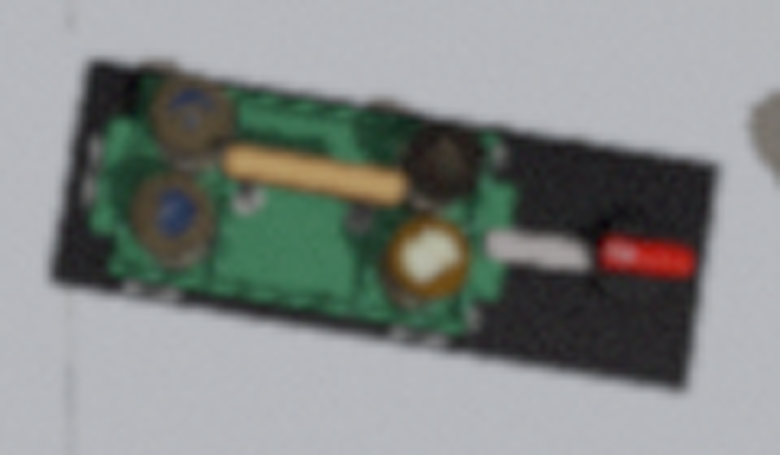

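View pics/sidec.png

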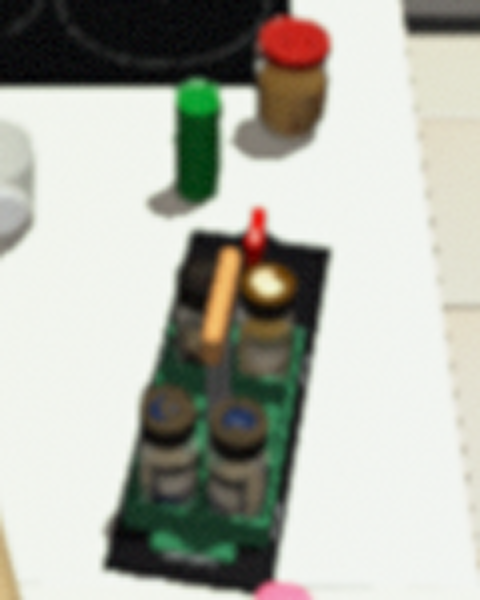

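```bash
cat >> h.py <<'E'
def dock_corners(p,z=0.01):
    c,s=np.cos(p[2]),np.sin(p[2]);R=np.array([[c,-s],[s,c]])
    L=np.array([[.062,.127],[.062,-.215],[-.062,-.215],[-.062,.127]])
    return np.c_[L@R.T+p[:2],np.full(4,z)]
def d2w(p,xyz):
    c,s=np.cos(p[2]),np.sin(p[2]); x,y,z=xyz
    return np.array([p[0]+c*x-s*y,p[1]+s*x+c*y,z])
E
python3 - <<'E'
from h import *
from scipy.optimize import least_squares
def uncrop(u,f,o): return (np.array(u,float)+.5)/f-.5+np.array(o)
tc=uncrop([(90,62),(718,165),(685,388),(52,282)],6.5,(220,170))
# side crop: far-left.. dock corners: (+x,-y)=(192,232) ; (-x,-y)=(330,248); (-x,+y)=(272,593); (+x,+y)=(106,568)
sc=uncrop([(106,568),(192,232),(330,248),(272,593)],4,(200,100))
def fit(obs):
    r=least_squares(lambda p:np.concatenate([(proj(n,dock_corners(p))-o).ravel() for n,o in obs]),[.55,0,0])
    return r.x,np.abs(r.fun).max(),r.fun.round(2)
for o in ([('top',tc)],[('side',sc)],[('top',tc),('side',sc)]): print(fit(o))
p=fit([('top',tc),('side',sc)])[0]; np.save('dock.npy',p)
# check knob & handle
k=d2w(p,(0,-.175,.063)); h=d2w(p,(0,0,.175))
print('knob',k,'handle',h)
for n in('top','side'):print(n,proj(n,[k,h]))
# measured knob axis direction
kn=uncrop([(602,252),(694,260)],6.5,(220,170)); w=onz('top',kn,.063);print(w, np.degrees(np.arctan2(*(w[0]-w[1])[[1,0]])),'mid',w.mean(0))
to=uncrop([(490,243),(586,254)],6.5,(220,170)); w=onz('top',to,.025);print('toe',w)
hb=uncrop([(225,162),(406,186)],6.5,(220,170)); w=onz('top',hb,.175);print('handle',w,w.mean(0),np.degrees(np.arctan2(*(w[0]-w[1])[[1,0]])),np.linalg.norm(w[0]-w[1]))
# red segmentation
for n in('top','side'):
    im=cv2.imread(f'pics/{n}0_raw.png').astype(int); m=(im[:,:,2]>110)&(im[:,:,1]<80)&(im[:,:,0]<80)
    q=proj(n,[k])[0]; yy,xx=np.nonzero(m); g=np.hypot(xx-q[0],yy-q[1])<16; P=np.c_[xx[g],yy[g]]; 
    print(n,len(P),P.mean(0),P.min(0),P.max(0)); u=np.linalg.svd(P-P.mean(0))[2][0]; 
    print(onz(n,[P.mean(0)],.06), u)
    w=onz(n,[P.mean(0)-5*u,P.mean(0)+5*u],.06); d=w[0]-w[1]; print(np.degrees(np.arctan2(d[1],d[0])))
E
```

```text
(array([ 0.53013587,  0.07403532, -0.17772348]), np.float64(1.0290528495657156), array([-0.65, -0.95,  0.87, -0.6 ,  0.81,  0.84, -1.03,  0.63]))
(array([ 0.52947698,  0.07784336, -0.17549722]), np.float64(1.3128118195232048), array([-0.94,  0.2 , -0.7 , -1.31,  0.79, -0.48,  0.85,  0.89]))
(array([ 0.52972838,  0.07577126, -0.17628225]), np.float64(1.752353875342294), array([-1.19, -0.78,  0.36, -0.57,  0.34,  0.88, -1.52,  0.81, -1.03,
       -0.46, -0.71, -1.75,  0.73, -0.91,  0.7 ,  0.25]))
knob [ 0.49903851 -0.09651667  0.063     ] handle [0.52972838 0.07577126 0.175     ]
top [[318.86699587 208.9799803 ]
 [267.38989992 196.40661351]]
side [[263.60698392 155.6700222 ]
 [255.27035841 172.56700383]]
[[ 0.50140007 -0.07467111  0.063     ]
 [ 0.49676549 -0.12100143  0.063     ]] 84.28751302753764 mid [ 0.49908278 -0.09783627  0.063     ]
toe [[ 0.50997876 -0.02232181  0.025     ]
 [ 0.50361187 -0.07210617  0.025     ]]
handle [[0.53598313 0.11528606 0.175     ]
 [0.52378935 0.03193156 0.175     ]] [0.52988624 0.07360881 0.175     ] 81.67733874308954 0.08424167682437703
top 54 [319.77777778 209.11111111] [313 207] [326 211]
[[ 0.49881142 -0.10000833  0.06      ]] [0.99380423 0.11114474]
82.86760978962369
side 35 [263.62857143 160.54285714] [255 153] [271 170]
[[ 0.49929366 -0.07778493  0.06      ]] [-0.03938461  0.99922413]
-92.99102332627027
```

```bash
python3 - <<'E'
from h import *
p=np.load('dock.npy')
pts={'honeylid':((572,329),.1),'green':((529,290),.105),'pink':((308,317),.105),'mug':((228,340),.09),'tin':((241,268),.058)}
for k,(u,z) in pts.items(): print(k,onz('top',[((u[0]+.5)/1.5-.5,(u[1]+.5)/1.5-.5)],z).round(3))
E
```

```text
honeylid [[ 0.461 -0.287  0.1  ]]
green [[ 0.545 -0.198  0.105]]
pink [[0.493 0.271 0.105]]
mug [[0.448 0.442 0.09 ]]
tin [[0.607 0.425 0.058]]
```

Call:
play_rows([
  [0.2, -0.3, 0.4],
  [0.7, -0.9, 0.8],
  [1.2, -1.6, 1.2],
  [1.8, -2.4, 1.2],
  [2.4, -3.2, 1.2],
  [3.1, -4.0, 1.2],
  [3.7, -4.8, 1.2],
  [4.3, -5.6, 1.2],
  [4.8, -6.4, 1.2],
  [5.0, -7.2, 1.2],
  [5.2, -8.0, 1.2],
  [5.4, -8.8, 1.2],
  [5.5, -9.7, 1.2],
  [5.7, -10.6, 1.2],
  [5.8, -11.5, 1.2],
  [5.9, -12.4, 1.2],
  [6.0, -13.2, 1.2],
  [6.1, -13.9, 1.2],
  [6.18, -14.38, 1.2],
  [6.18, -14.38, 1.2],
], roll=[-0.3, -0.8, -1.3, -1.8, -2.4, -3.0, -3.6, -4.2, -4.8, -5.4, -6.0, -6.6, -7.2, -7.8, -8.4, -8.9, -9.3, -9.7, -9.9, -9.9], jaw=0)

```text
time_s: 2.6
tool_pos: [0.4988, -0.0993, 0.2921]
tcp_rot: [[0.994, 0.001, 0.112], [-0.112, -0.001, 0.994], [0.001, -1.0, -0.0]]
wrist_force: [0.0, 0.1, -0.3]
gripper_width: 0.0852
```

Call:
play_rows([
  [0, 0, -0.5],
  [0, 0, -1.2],
  [0, 0, -1.9],
  [0, 0, -2.6],
  [0, 0, -3.2],
  [0, 0, -3.6],
  [0, 0, -3.8],
  [0, 0, -3.8],
], roll=[0, 0, 0, 0, 0, 0, 0, 0])

```text
time_s: 3.6
tool_pos: [0.4988, -0.0972, 0.1014]
tcp_rot: [[0.994, -0.0, 0.108], [-0.108, 0.0, 0.994], [-0.001, -1.0, 0.0]]
wrist_force: [0.0, 0.2, -0.2]
gripper_width: 0.0853
```

```bash
python3 - <<'E'
from h import *
snap('side','s1');snap('top','t1')
a=cv2.imread('pics/s1_raw.png')[100:220,190:330]; cv2.imwrite('pics/s1c.png',cv2.resize(a,None,fx=4.5,fy=4.5,interpolation=cv2.INTER_CUBIC))
a=cv2.imread('pics/t1_raw.png')[150:250,230:370]; cv2.imwrite('pics/t1c.png',cv2.resize(a,None,fx=5,fy=5,interpolation=cv2.INTER_CUBIC))
s=bot.sense();print(s['tool_pos'],s['wrist_force'],s['time_s'])
E
```

```text
[ 0.4994906  -0.09742554  0.10214544] [-0.37327727  0.58877761  0.8466976 ] 3.7
```

View pics/s1c.png

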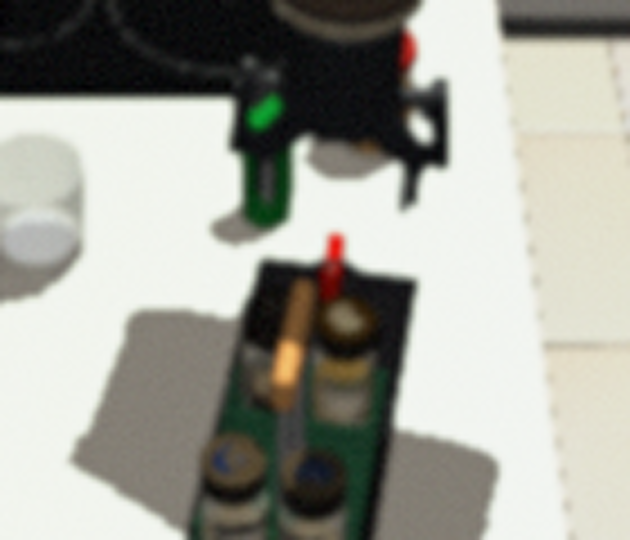

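View pics/t1c.png

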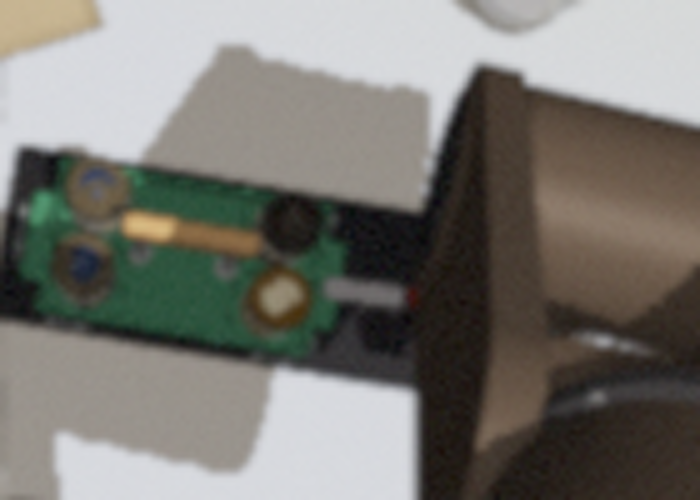

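The fingers straddle the red knob: side crop fingers at x≈265 and 410, knob at 335. The tool is centred, so I'll descend and grip.

Call:
play_rows([
  [0, 0, -0.3],
  [0, 0, -0.7],
  [0, 0, -1.1],
  [0, 0, -1.28],
  [0, 0, -1.28],
], roll=[0, 0, 0, 0, 0])

```text
time_s: 4.32
tool_pos: [0.4987, -0.0973, 0.0368]
tcp_rot: [[0.994, -0.001, 0.108], [-0.108, 0.0, 0.994], [-0.001, -1.0, 0.0]]
wrist_force: [0.4, -0.2, 0.9]
gripper_width: 0.0854
```

Call:
play_rows([
  [0, 0, 0],
  [0, 0, 0],
  [0, 0, 0],
  [0, 0, 0],
  [0, 0, 0],
  [0, 0, 0],
  [0, 0, 0],
  [0, 0, 0],
], roll=[0, 0, 0, 0, 0, 0, 0, 0], jaw=1, newtons=40)

```text
time_s: 5.32
tool_pos: [0.499, -0.0974, 0.0376]
tcp_rot: [[0.994, -0.0, 0.108], [-0.108, -0.0, 0.994], [-0.0, -1.0, -0.0]]
wrist_force: [-2.3, -0.7, 7.8]
gripper_width: 0.0133
```

Call:
play_rows([
  [0, 0, 0],
  [0, 0, 0],
  [0, 0, 0],
  [0, 0, 0],
  [0, 0, 0],
  [0, 0, 0],
], roll=[0.3, 0.8, 1.4, 2.0, 2.5, 2.5])

```text
time_s: 6.08
tool_pos: [0.499, -0.0975, 0.0376]
tcp_rot: [[0.971, 0.0, -0.24], [0.24, -0.0, 0.971], [0.0, -1.0, -0.0]]
wrist_force: [-2.5, 0.0, 8.0]
gripper_width: 0.0132
```

```bash
python3 - <<'E'
from h import *
s=bot.sense();print(s['tool_pos'],s['wrist_force'],s['moment'],s['time_s'],s['gripper_width'])
E
```

```text
[ 0.49903957 -0.09747238  0.03761077] [-2.46127335  0.03273041  8.04721305] [-0.05422669  0.32849888  0.08475159] 6.075 0.013210870576935051
```

Turning easily, with low force. I'll continue to about 1.4 rad.

Call:
play_rows([
  [0, 0, 0],
  [0, 0, 0],
  [0, 0, 0],
  [0, 0, 0],
  [0, 0, 0],
  [0, 0, 0],
  [0, 0, 0],
  [0, 0, 0],
  [0, 0, 0],
  [0, 0, 0],
  [0, 0, 0],
  [0, 0, 0],
], roll=[0.4, 1.0, 1.7, 2.4, 3.1, 3.8, 4.5, 5.2, 5.9, 6.4, 6.8, 6.8])

```text
time_s: 7.58
tool_pos: [0.4991, -0.0974, 0.0376]
tcp_rot: [[0.371, 0.0, -0.929], [0.929, -0.0, 0.371], [0.0, -1.0, -0.0]]
wrist_force: [-0.5, 1.8, 7.0]
gripper_width: 0.0132
```

```bash
python3 - <<'E'
from h import *
s=bot.sense();print(s['tool_pos'],s['wrist_force'],s['moment'],s['time_s'],s['gripper_width'],np.degrees(np.arctan2(s['tcp_rot'][1][0],s['tcp_rot'][0][0])))
E
```

```text
[ 0.49913384 -0.09739708  0.03762558] [-0.51923648  1.83226271  7.03024288] [0.24373918 0.16771798 0.08414629] 7.575 0.013226455489699843 68.24946323243361
```

Call:
play_rows([
  [0, 0, 0],
  [0, 0, 0],
  [0, 0, 0],
  [0, 0, 0],
], roll=[0, 0, 0, 0], jaw=0.5)

```text
time_s: 8.07
tool_pos: [0.4991, -0.0974, 0.0373]
tcp_rot: [[0.372, -0.0, -0.928], [0.928, 0.0, 0.372], [-0.0, -1.0, 0.0]]
wrist_force: [1.1, 0.6, 0.4]
gripper_width: 0.0423
```

Call:
play_rows([
  [0, 0, 0.3],
  [0, 0, 0.8],
  [0, 0, 1.6],
  [0, 0, 2.5],
  [0, 0, 3.5],
  [0, 0, 4.4],
  [0, 0, 5.0],
  [0, 0, 5.3],
  [0, 0, 5.3],
], roll=[0, 0, 0, 0, 0, 0, 0, 0, 0])

```text
time_s: 9.2
tool_pos: [0.4992, -0.0975, 0.303]
tcp_rot: [[0.371, 0.001, -0.928], [0.928, -0.0, 0.371], [0.0, -1.0, -0.001]]
wrist_force: [-0.5, -0.4, -0.2]
gripper_width: 0.0428
```

```bash
python3 - <<'E'
from h import *
s=bot.sense();print(s['tool_pos'],s['wrist_force'],s['gripper_width'],s['time_s'])
snap('side','s2');snap('top','t2')
a=cv2.imread('pics/s2_raw.png')[100:250,190:330]; cv2.imwrite('pics/s2c.png',cv2.resize(a,None,fx=4,fy=4,interpolation=cv2.INTER_CUBIC))
E
```

```text
[ 0.49924164 -0.09745675  0.30300882] [-0.5054044  -0.39258166 -0.21227007] 0.04281177850488704 9.2
```

View pics/s2c.png

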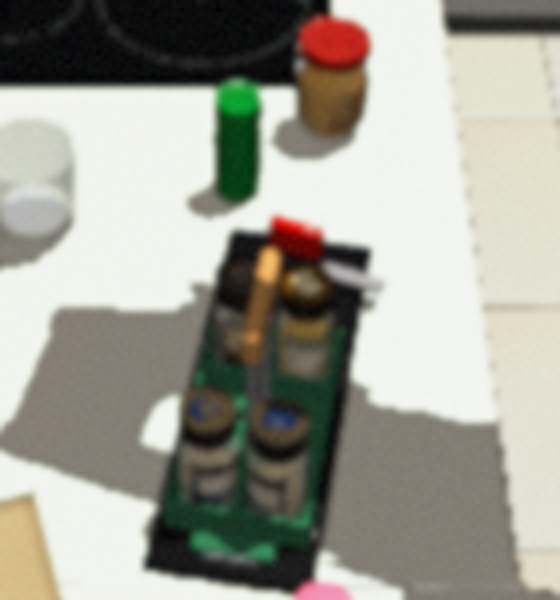

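View pics/t2.png

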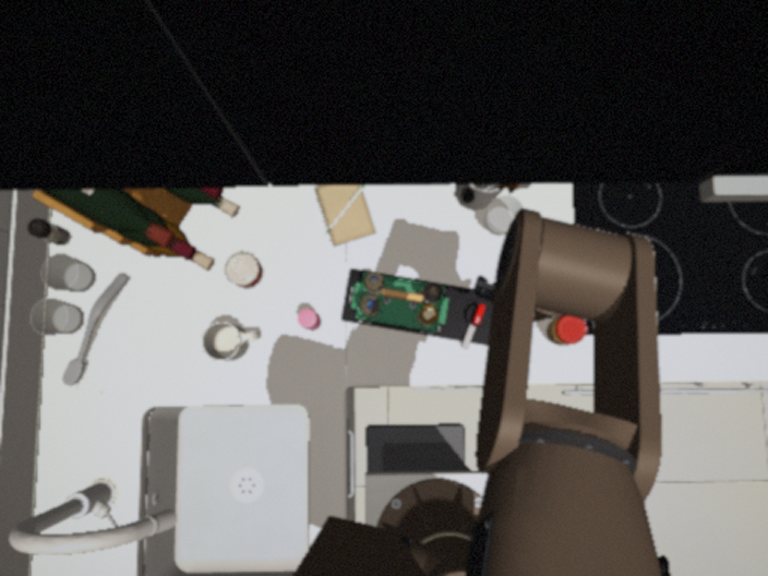

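The red knob is now across the dock (top 480,314) and the toe lies off to the robot side at (468,335), clear of the flange. The caddy and jars haven't moved. Next I'll measure the handle more precisely.

```bash
python3 - <<'E'
from h import *
from scipy.optimize import least_squares
p=np.load('dock.npy')
obs={}
for n in('top','side'):
    im=cv2.imread(f'pics/{n}0_raw.png'); hsv=cv2.cvtColor(im,cv2.COLOR_BGR2HSV).astype(int)
    m=(hsv[...,0]>8)&(hsv[...,0]<24)&(hsv[...,1]>85)&(hsv[...,2]>120)
    q=proj(n,[d2w(p,(0,0,.17))])[0]; yy,xx=np.mgrid[:384,:512]; m&=(np.hypot(xx-q[0],yy-q[1])<30)
    k,l,st,c=cv2.connectedComponentsWithStats(m.astype(np.uint8)); i=1+np.argmax(st[1:,4]); 
    P=np.argwhere(l==i)[:,::-1].astype(float); obs[n]=P; print(n,len(P),P.mean(0),st[i])
P=obs['top'];u=np.linalg.svd(P-P.mean(0))[2][0]; c=P.mean(0)
w=onz('top',[c,c-8*u,c+8*u],.172);d=w[1]-w[2];print(w[0],np.degrees(np.arctan2(d[1],d[0]))%180)
# render silhouette hull compare
def hull(n,x,y,a):
    L=np.array([[i,j,k] for i in(-.007,.007) for j in(-.042,.042) for k in(.145,.175)])
    R=np.array([[np.cos(a),-np.sin(a)],[np.sin(a),np.cos(a)]]); W=np.c_[L[:,:2]@R.T+[x,y],L[:,2]]
    return cv2.convexHull(proj(n,W).astype(np.float32))
def cst(v):
    r=[]
    for n in obs:
        h=hull(n,*v);M=cv2.moments(h);r+=[M['m10']/M['m00']-obs[n][:,0].mean(),M['m01']/M['m00']-obs[n][:,1].mean()]
    return r
r=least_squares(lambda v:cst([v[0],v[1],p[2]]),[p[0],p[1]]);print(r.x,r.fun)
for n in obs:print(n,cv2.contourArea(hull(n,r.x[0],r.x[1],p[2])))
E
```

```text
top 120 [268.05833333 196.36666667] [255 193  27   8 120]
side 142 [254.85915493 174.1971831 ] [250 162  10  25 142]
[0.53017081 0.0736491  0.172     ] 79.66965068691664
[0.5299627  0.07109299] [0.79281381 0.48820828 0.0751146  1.07838564]
top 160.62640006293077
side 190.2387912311824
```

Call:
play_rows([
  [0.05, 0.2, 0],
  [0.1, 0.5, 0],
  [0.2, 0.9, 0],
  [0.25, 1.3, 0],
  [0.3, 1.7, 0],
  [0.4, 2.1, 0],
  [0.45, 2.5, 0],
  [0.5, 2.9, 0],
  [0.6, 3.2, 0],
  [0.62, 3.38, 0],
  [0.62, 3.43, 0],
  [0.62, 3.43, 0],
  [0.62, 3.43, -0.4],
  [0.62, 3.43, -1.0],
  [0.62, 3.43, -1.6],
  [0.62, 3.43, -2.0],
  [0.62, 3.43, -2.0],
], roll=[-0.4, -1.1, -2.0, -2.9, -3.9, -4.9, -5.9, -6.9, -7.9, -8.8, -9.5, -9.8, -9.8, -9.8, -9.8, -9.8, -9.8])

```text
time_s: 11.42
tool_pos: [0.5283, 0.0739, 0.1998]
tcp_rot: [[0.984, -0.005, 0.177], [-0.177, -0.0, 0.984], [-0.005, -1.0, -0.001]]
wrist_force: [-0.4, -0.2, 0.7]
gripper_width: 0.0427
```

```bash
python3 - <<'E'
from h import *
s=bot.sense();print(s['tool_pos'],s['wrist_force'],s['time_s'],np.degrees(np.arctan2(s['tcp_rot'][1][0],s['tcp_rot'][0][0])))
snap('side','s3')
a=cv2.imread('pics/s3_raw.png')[100:250,190:330]; cv2.imwrite('pics/s3c.png',cv2.resize(a,None,fx=4,fy=4,interpolation=cv2.INTER_CUBIC))
E
```

```text
[0.52828846 0.073919   0.19983456] [-0.38484116 -0.24702269  0.70093387] 11.425 -10.204916147391438
```

View pics/s3c.png

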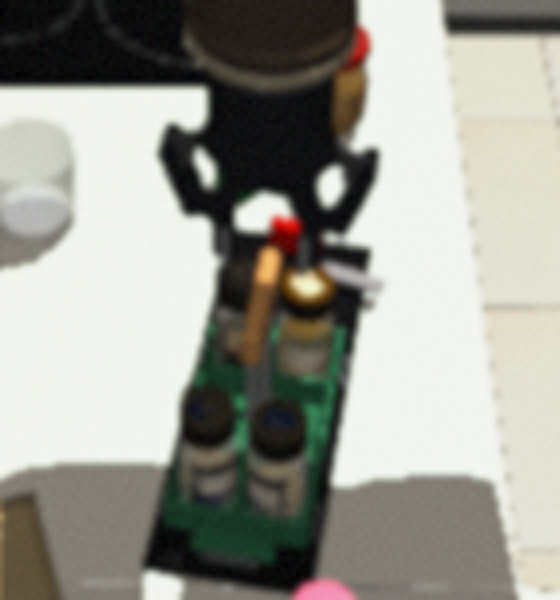

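The fingers straddle the bar (side crop: tips ≈ (222,245) and (305,245), bar at ≈ (262,300)). I'll descend and close gently.

Call:
play_rows([
  [0, 0, -0.2],
  [0, 0, -0.6],
  [0, 0, -1.0],
  [0, 0, -1.2],
  [0, 0, -1.2],
  [0, 0, -1.2],
], roll=[0, 0, 0, 0, 0, 0])

```text
time_s: 12.22
tool_pos: [0.5305, 0.0741, 0.1429]
tcp_rot: [[0.984, 0.001, 0.177], [-0.177, 0.0, 0.984], [0.001, -1.0, 0.0]]
wrist_force: [-0.9, 0.7, 0.2]
gripper_width: 0.0428
```

Call:
play_rows([
  [0, 0, 0],
  [0, 0, 0],
  [0, 0, 0],
  [0, 0, 0],
  [0, 0, 0],
  [0, 0, 0],
], roll=[0, 0, 0, 0, 0, 0], jaw=1, newtons=20)

```text
time_s: 12.98
tool_pos: [0.5306, 0.0741, 0.1429]
tcp_rot: [[0.984, 0.001, 0.177], [-0.177, 0.0, 0.984], [0.001, -1.0, 0.0]]
wrist_force: [0.1, -0.4, 7.0]
gripper_width: 0.0137
```

```bash
python3 - <<'E'
from h import *
s=bot.sense();print(s['tool_pos'],s['wrist_force'],s['moment'],s['time_s'],s['gripper_width'])
snap('side','s4')
a=cv2.imread('pics/s4_raw.png')[100:250,190:330]; cv2.imwrite('pics/s4c.png',cv2.resize(a,None,fx=4,fy=4,interpolation=cv2.INTER_CUBIC))
E
```

```text
[0.53055583 0.07412397 0.14286205] [ 0.06223125 -0.36129319  7.04546389] [-0.04736591  0.12173261 -0.04396294] 12.975 0.013731361623953615
```

View pics/s4c.png

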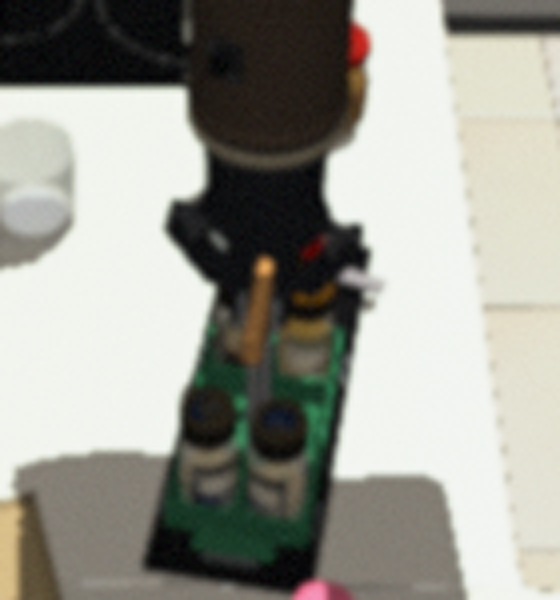

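```bash
python3 - <<'E'
from h import *
for y0 in (.074,.0758):
  p=[.530,y0,-.178]
  L=[(0,.042,.145),(0,.042,.175),(0,.011,.175),(0,0,.175),(0,-.011,.175),(0,-.042,.175)]
  q=proj('side',[d2w(p,l) for l in L]); print(((q-[190,100]+.5)*4-.5).round())
a=cv2.imread('pics/s4_raw.png')[150:200,240:275]; cv2.imwrite('pics/s4d.png',cv2.resize(a,None,fx=12,fy=12,interpolation=cv2.INTER_CUBIC))
a=cv2.imread('pics/s2_raw.png')[150:200,240:275]; cv2.imwrite('pics/s2d.png',cv2.resize(a,None,fx=12,fy=12,interpolation=cv2.INTER_CUBIC))
E
```

```text
[[251. 366.]
 [251. 337.]
 [259. 302.]
 [262. 290.]
 [265. 278.]
 [272. 245.]]
[[251. 368.]
 [251. 339.]
 [259. 304.]
 [262. 292.]
 [265. 280.]
 [272. 247.]]
```

View pics/s4d.png

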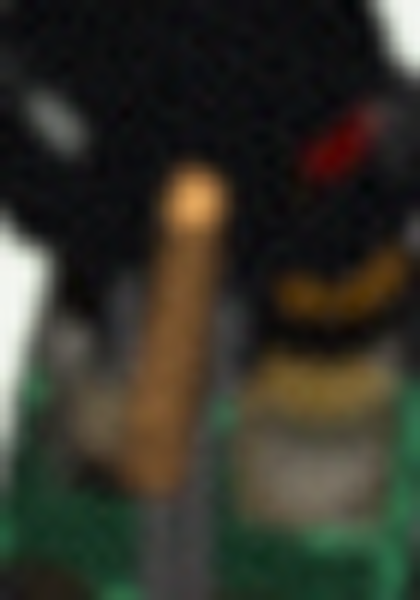

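View pics/s2d.png

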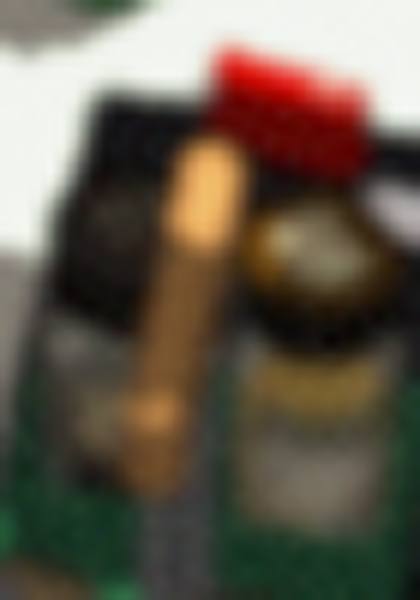

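The grip is about central on the bar, opening 13.7 mm. I'll firm it up and then lift slowly.

Call:
play_rows([
  [0, 0, 0],
  [0, 0, 0],
  [0, 0, 0],
  [0, 0, 0.03],
  [0, 0, 0.1],
  [0, 0, 0.2],
  [0, 0, 0.3],
  [0, 0, 0.37],
  [0, 0, 0.4],
  [0, 0, 0.4],
  [0, 0, 0.4],
], roll=[0, 0, 0, 0, 0, 0, 0, 0, 0, 0, 0], jaw=1, newtons=90)

```text
time_s: 14.4
tool_pos: [0.53, 0.0741, 0.1622]
tcp_rot: [[0.984, -0.0, 0.177], [-0.177, -0.0, 0.984], [-0.0, -1.0, -0.0]]
wrist_force: [0.3, -0.2, -8.1]
gripper_width: 0.0128
```

```bash
python3 - <<'E'
from h import *
s=bot.sense();print(s['tool_pos'],s['wrist_force'],s['moment'],s['time_s'],s['gripper_width'])
snap('side','s5')
a=cv2.imread('pics/s5_raw.png')[100:250,190:330]; cv2.imwrite('pics/s5c.png',cv2.resize(a,None,fx=4,fy=4,interpolation=cv2.INTER_CUBIC))
E
```

```text
[0.52997906 0.07407126 0.16217617] [ 0.26234773 -0.22335415 -8.05787628] [ 0.02747474  0.00076727 -0.01911831] 14.4 0.012799925125858615
```

View pics/s5c.png

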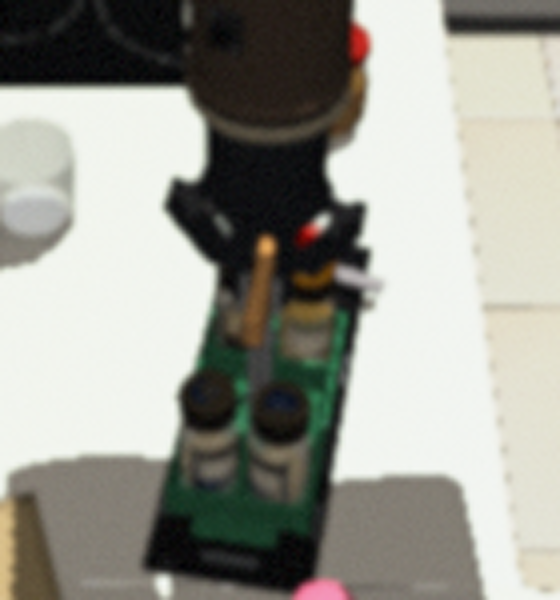

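The caddy is free and carried: about 8 N, moments about 0.03 N m, so it is balanced. All four jars are upright. I'll continue to 12 cm.

Call:
play_rows([
  [0, 0, 0.05],
  [0, 0, 0.15],
  [0, 0, 0.3],
  [0, 0, 0.5],
  [0, 0, 0.7],
  [0, 0, 0.9],
  [0, 0, 1.1],
  [0, 0, 1.3],
  [0, 0, 1.5],
  [0, 0, 1.7],
  [0, 0, 1.85],
  [0, 0, 1.95],
  [0, 0, 2.0],
  [0, 0, 2.0],
  [0, 0, 2.0],
  [0, 0, 2.0],
  [0, 0, 2.0],
], roll=[0, 0, 0, 0, 0, 0, 0, 0, 0, 0, 0, 0, 0, 0, 0, 0, 0])

```text
time_s: 16.58
tool_pos: [0.53, 0.0741, 0.2622]
tcp_rot: [[0.984, -0.0, 0.177], [-0.177, -0.0, 0.984], [-0.0, -1.0, -0.0]]
wrist_force: [0.2, 0.4, -7.0]
gripper_width: 0.0125
```

```bash
python3 - <<'E'
from h import *
s=bot.sense();print(s['tool_pos'],s['wrist_force'],s['moment'],s['time_s'],s['gripper_width'],np.abs(s['qvel']).max())
snap('side','s6');snap('top','t6')
a=cv2.imread('pics/s6_raw.png')[70:250,190:330]; cv2.imwrite('pics/s6c.png',cv2.resize(a,None,fx=3.3,fy=3.3,interpolation=cv2.INTER_CUBIC))
# predicted level caddy: tray rim corners at lifted pose
p=[.530,.074,-.178]; z=.010+.119
L=[(i,j,z+.031) for i,j in((.052,.092),(-.052,.092),(-.052,-.092),(.052,-.092))]
print(((proj('side',[d2w(p,l) for l in L])-[190,70]+.5)*3.3-.5).round())
E
```

```text
[0.53000821 0.07407707 0.26215253] [ 0.18726657  0.41783597 -6.98811826] [-0.01718403  0.02160428  0.02353311] 16.575 0.012549658452896174 0.0019405589443109892
[[130. 429.]
 [262. 448.]
 [293. 280.]
 [175. 264.]]
```

View pics/s6c.png

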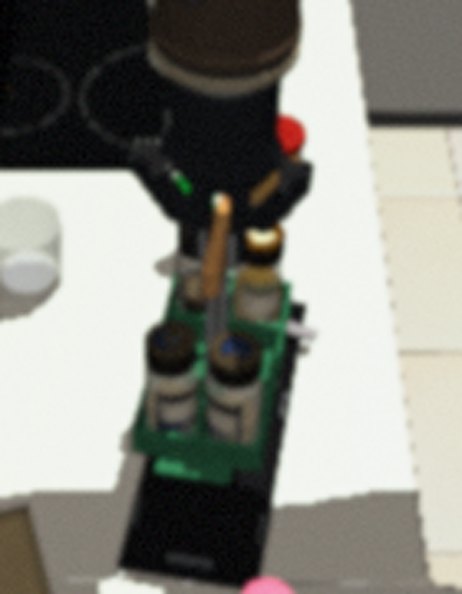

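View pics/t6.png

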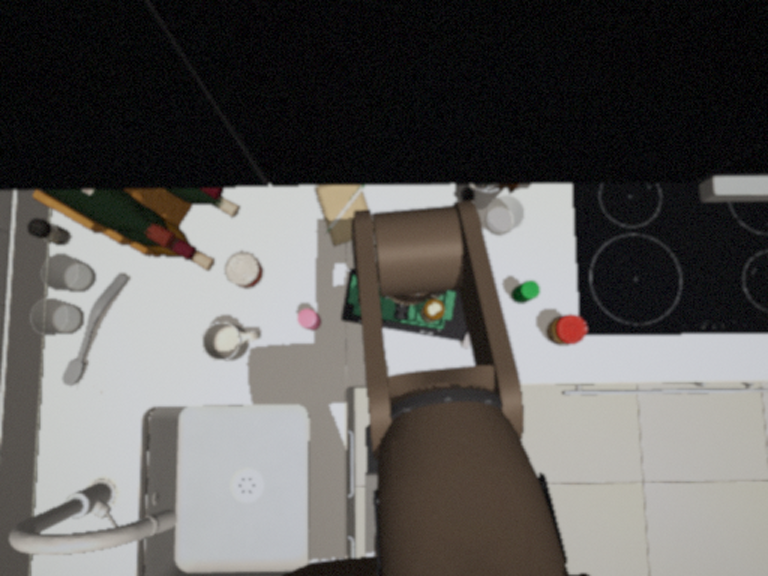

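The predicted rim corners for a level caddy at +119 mm, (130,429), (262,448) and (293,280), match the seen rim within a few pixels. All four jars are standing, and the mug, honey and tin haven't moved. One short hold will confirm it's steady.

Call:
play_rows([
  [0, 0, 0],
  [0, 0, 0],
  [0, 0, 0],
  [0, 0, 0],
  [0, 0, 0],
  [0, 0, 0],
  [0, 0, 0],
  [0, 0, 0],
], roll=[0, 0, 0, 0, 0, 0, 0, 0])

```text
time_s: 17.68
tool_pos: [0.5301, 0.0741, 0.2623]
tcp_rot: [[0.984, 0.0, 0.177], [-0.177, 0.0, 0.984], [0.0, -1.0, 0.0]]
wrist_force: [-0.6, -0.5, -6.9]
gripper_width: 0.013
```

```bash
python3 - <<'E'
from h import *
s=bot.sense();print(s['tool_pos'],s['wrist_force'],s['moment'],s['time_s'],s['gripper_width'],np.abs(s['qvel']).max())
a=cv2.imread('pics/s6_raw.png'); b=snap('side','s7')[:,:,::-1]
d=np.abs(cv2.GaussianBlur(a,(5,5),0).astype(int)-cv2.GaussianBlur(b,(5,5),0))[70:230,200:310].max(2); print('diff',d.mean(),d.max())
s6=cv2.imread('pics/top0_raw.png');t6=cv2.imread('pics/t6_raw.png')
for n,(u,v) in dict(mug=(228,340),tin=(241,268),honey=(568,330)).items():
    u,v=int(u/1.5),int(v/1.5);q=s6[v-14:v+14,u-14:u+14];r=cv2.matchTemplate(t6[v-22:v+22,u-22:u+22],q,cv2.TM_CCOEFF_NORMED);print(n,cv2.minMaxLoc(r)[1::2])
print(bot.job_done())
E
```

```text
[0.53008399 0.07408309 0.2623092 ] [-0.63143141 -0.5213998  -6.94239111] [-0.0210632  -0.04076481 -0.00340406] 17.675 0.01301945581184035 0.0018778448313522419
diff 0.9248295454545454 20
mug (0.9975274205207825, (8, 8))
tin (0.9987176060676575, (8, 8))
honey (0.9988564848899841, (8, 8))
the job is handed in; nothing more can be done
None
```

I turned the clamp knob counter-clockwise to about 1.37 rad, which put the toe clear of the flange while the caddy still sat on its dock. I then gripped the wooden handle at 90 N, lifted the caddy straight up 119 mm, and handed the job in at 17.7 s, still holding it.

**Lift and grip:** The arm was still and the load steady at about 7 N, down from about 8 N just after lift-off. The grip opening stayed at about 13 mm.

**Level and jars:** The tray rim matched the prediction for a level caddy within a few pixels, and the jars were upright in the side view. In the last top view the arm hid most of the caddy.

**Bystanders:** The mug, tin and honey jar showed no shift in the top image.

**Disagreements:** The position estimates for the handle along the bar differed by about 3–5 mm between methods, so the grip may sit 2–3 mm off centre. The measured moments were small and did not change that. No check failed.

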